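# Free a tube offcut from a sprung hold-down finger

### The job

The short square tube is held in the small fixture by a spring-loaded finger. Swing the finger up by its black knob and over, until it stays fully open, and only then lift the tube out and lay it gently flat in the middle of the thin aluminium plate; leave the finger open.

Things in the scene. Friction and masses are not known exactly. Their poses are not given: they have to be found in the camera images.
- finger_knob (a point): Centre of the black barrel knob (20 mm diameter, 28 mm long, level) on an 8 mm stem on the finger; z 107 mm closed, 57 above the tube. y: along barrel and hinge, level; finger closed: x level towards the hinge, z up (x, z turn with the finger). Hinge axis: 75 mm along x, 45 mm against z from here. Pinched by its flat ends (along y) it pivots in the grip. Fixture is bolted down.
- hold_finger (a joint): Finger angle, rad: 0 closed (rubber foot presses the tube, about 12 N), grows as the knob swings up and over the hinge, 1.9 at the open stop. Over-centre spring: let go below 0.75 it shuts; beyond 0.85 it goes on to the stop by itself in about 1 s and stays. Lifting takes about 8 N at the knob, less higher up. Open finger and hinge bracket (76 mm high) are 70 mm clear of the tube's middle.
- tube_centre (a point): Centre of the loose aluminium square tube in the fixture under the finger: 40 x 40 mm, 90 long, about 0.12 kg (a longer tube lies elsewhere). y along its length (in line with the finger), x across, z up. In the fixture: centre z 30 mm, on an 80 mm wide bed 10 mm high; pins up to 14 mm high at its ends and, at its sides, 36 mm from its middle. Grasp mid-length, lift straight up.
- plate_centre (a point): Middle of the upper face of the thin bare aluminium plate, 192 mm (x) by 132 mm (y), z up; upper face 6 mm above the table. Fixed to the table, empty. Beware on the way: the head of a desk lamp hangs right of the fixture at about x 0.42 to 0.51, y -0.27 to -0.17, z 0.42 to 0.52 m; swing past it close to the robot's base.

How it is judged (in metres and radians):
On the way:
1. the finger is swung open (past 1.6 rad) and stays there while the tube still lies in the fixture (value of joint hold_finger above 1.6 rad and distance of tube_centre from where it was at the start of the episode below 0.015 m), for 0.2 s.
At the end, for the whole second after the job is handed in: The finger stands open (past 1.6 rad) and the tube lies flat and at rest on the aluminium plate, its middle within 30 mm of the plate's middle, in any direction (value of joint hold_finger above 1.6 rad and horizontal distance between tube_centre and plate_centre below 0.03 m and z of tube_centre in the frame of plate_centre between 0.014 and 0.026 m and angle between tube_centre's own y axis and vertical between 1.4 and 1.74 rad and velocity of joint hold_finger below 0.1 rad/s); the robot touches nothing.
It fails at once if the tube is shifted more than 25 mm out of the fixture while the finger is not open (distance of tube_centre from where it was at the start of the episode above 0.025 m and value of joint hold_finger below 1.2 rad).
It fails at once if the tube is dropped from more than about 20 mm or thrown (linear speed of tube above 0.65 m/s and contact force between the fingers and tube below 0.05 N).
It also fails if it takes over 54 s, if anything falls off the work surface, if the arm or the gripper's body presses on something with over 40 N, if the wrist force passes 120 N, or if a joint passes its speed limit or range.

### The arm

A 7-joint arm with a two-finger parallel gripper is mounted at the origin on the work surface; the furniture and walls round the work are solid. World frame = base frame: x ahead of the robot, y to its left, z up, the work surface at z = 0. Lengths are in mm, angles in rad, forces in N, time in s.
With the tool pointing down it reaches from about 425 to 1025 mm from the base axis. Payload 9.4 kg.
Tool frame: the origin (TCP) lies between the finger pads; the fingertips stand 19 mm ahead of it and the grasp point (between the pads) is the TCP; z points along the fingers, y is the line along which they close (so a half turn about z gives the same grasp; the last joint's range is limited). The gripper opens to 85 mm and grips with 20 to 120 N. Pads are 22 mm wide; open, the fingers measure 114 mm over their backs; the gripper's body (76 mm by 85 mm) begins 54 mm behind the grasp point. The pads swing forward as they close: fully open they stand 13 mm farther back than shut.
Start: joints at [-1.217, 0.599, -0.003, 1.599, 0.002, 0.943, -0.08], TCP at [302.763, 658.756, 218.875] pointing down, gripper open.
Joint ranges: [-2.57, 2.57], [-0.35, 1.97], [-1.29, 1.29], [0.11, 2.56], [-1.05, 4.19], [0.11, 1.86], [-2.63, 2.63]. Speed limits (rad/s): [2.22, 2.22, 3.01, 3.01, 3.14, 3.14, 3.14].

### API

Orientations are given as a unit quaternion [w, x, y, z].
In Python, from station import observe, get_image, calibration, finish_job gives the robot as it stands.
- The arm moves only by the tool play_rows, never from a script. Its argument "steps" is a list of rows, each a list of 7 numbers: the shift along the tool's x, y, z in units of 25 mm (1.0 is 25 mm), then the turn, a rotation vector about the tool's x, y, z in rad, then the finger opening in mm, from 0 to 85.4. In form: [[x, y, z, wx, wy, wz, jaw], ...]. A call has 1 to 10 rows; each row shifts and turns the commanded pose from where the row before left it, along the tool's axes as they then stand; what a row does not reach is not made up. A row lasts 1/8 s, in which the tool goes at most 62.5 mm and 10.7 degrees, less where a joint would pass 70% of its speed; a pose out of reach is approached as far as the arm can. A call is refused whole if a number of a shift passes 1 or a number of a turn 0.188, either way. A call with a gripper value outside its range is refused whole. The fingers move at their own pace and stop on an object; "grip_force" is the grip in N (left out, the last holds). Time passes only in rows, so rows that do not move let the fingers close. It gives the time, the measured TCP pose, the force, the opening and the grip force at its end, in the units of the state.
- observe(): the state, without advancing time (a new reading comes with each control period).
- get_image(name): name is "scene" or "top"; returns the picture (400x640x3 uint8, blue, green, red); there is no depth.
- calibration(name): a dict with "fx", "fy", "cx", "cy" (pixels), "rvec" (rotation vector, rad) and "tvec" (3), from world to camera coordinates, as OpenCV has them. Camera axes: x right, y down, z forward; pixel columns grow to the right and rows downward; lengths in mm; the calibration is good to about 2 mm. A picture is of the moment at which its call begins. calibration takes no time and is no camera call.
- finish_job(): hands the job in; it is judged then, once.
The state is a dict: "time": time; "q": joint angles; "qvel": joint speeds; "effort": joint torques, N m; "ee_pos": TCP position; "tool_rot": TCP orientation; "ft_force": force on the tool from outside, world axes, zero at the start; "wrist_torque": the same for the moment, N m; "grip_width": opening from 0.0 (shut) to 1.0 (fully open); "grip_force": force on a finger pad.
Only numpy, scipy, OpenCV 4.12 (cv2) and the standard library are available. Lean on these libraries where they do the work, as an engineer would, in place of code of your own. Each camera call takes 0.05 s, during which the arm holds its last target. There are 200 camera calls.

## Working session

There is one attempt and no reset: what is moved stays moved. The work goes in short steps, Python scripts to look and compute and a tool call to move; the robot and the scene stay as the last step left them, time stands still between calls to the robot, and variables do not carry over. Pictures are saved under pics/ and viewed, at most 10 in all, crops included, and the job is handed in when it is done.

Besides the shell and the picture viewer there is one more tool, called by a JSON object that holds its "fn" and its "kwargs". play_rows: Moves the arm, as the interface text tells. Its arguments: {"type":"object","properties":{"steps":{"type":"array"},"grip_force":{"type":"number"}},"required":["steps"]}

```bash
mkdir -p pics
cat > h.py <<'E'
import numpy as np, cv2
from station import *
def cam(n):
    c=calibration(n);K=np.array([[c['fx'],0,c['cx']],[0,c['fy'],c['cy']],[0,0,1.]])
    R=cv2.Rodrigues(np.array(c['rvec'],float))[0];t=np.array(c['tvec'],float).ravel();return K,R,t
def ray(n,u,v,z):
    K,R,t=cam(n);o=-R.T@t;d=R.T@np.linalg.inv(K)@np.array([u,v,1.]);return o+d*(z-o[2])/d[2]
def proj(n,p):
    K,R,t=cam(n);x=K@(R@np.array(p,float)+t);return x[:2]/x[2]
E
python3 - <<'E'
from h import *
for n in("scene","top"):
    cv2.imwrite(f"pics/{n}0.png",get_image(n)); K,R,t=cam(n);print(n,-R.T@t,K[0,0])
s=observe();print({k:np.round(v,3) for k,v in s.items()})
E
```

```text
scene [-112.04060261  488.13555776  711.42426499] 518.2749077269677
top [296.11151004 153.0552698  922.36991026] 520.6219602897055
{'time': np.float64(0.1), 'q': array([-1.217,  0.6  , -0.003,  1.6  ,  0.002,  0.943, -0.08 ]), 'qvel': array([-0.   , -0.003, -0.   , -0.002, -0.002,  0.002, -0.   ]), 'effort': array([ 5.0000e-03, -7.7800e+01,  1.5700e+00, -2.5863e+01,  1.3000e-02,
        5.0000e-03,  0.0000e+00]), 'ee_pos': array([302.603, 658.357, 218.093]), 'tool_rot': array([-0.   ,  0.214,  0.977, -0.001]), 'ft_force': array([ 0.059,  0.287, -0.162]), 'wrist_torque': array([ 0.009, -0.011,  0.015]), 'grip_force': np.float64(0.0), 'grip_width': np.float64(1.004)}
```

View pics/scene0.png

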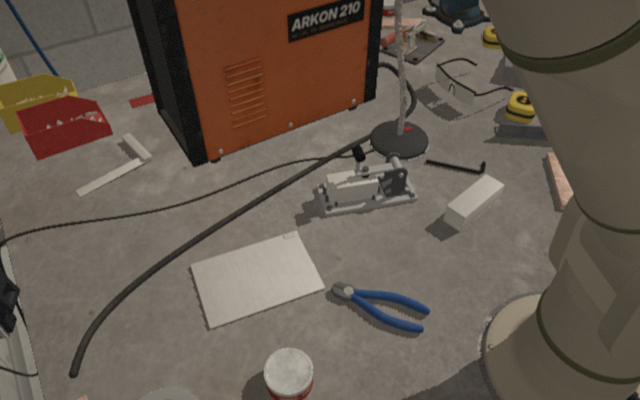

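View pics/top0.png

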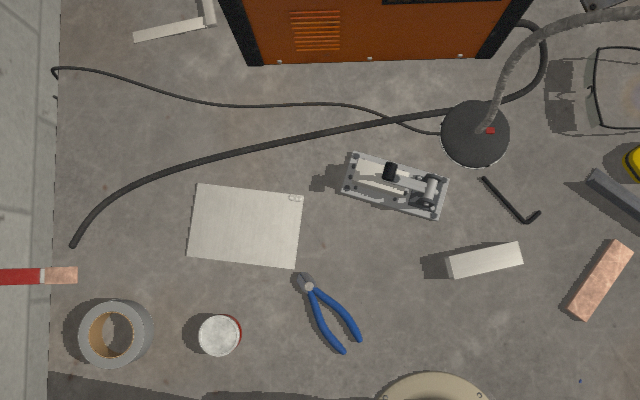

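The top view shows the plate around (246,226), the fixture around (395,185), the knob at (390,171) and the hinge at about (432,190). I'll crop closer.

Run:
```python
from h import *
t=cv2.imread("pics/top0.png");s=cv2.imread("pics/scene0.png")
a=cv2.resize(t[140:230,330:460],None,fx=6,fy=6,interpolation=cv2.INTER_CUBIC)[:, :780]
b=cv2.resize(s[135:225,305:425],None,fx=6,fy=6,interpolation=cv2.INTER_CUBIC)
cv2.imwrite("pics/c1.png",a);cv2.imwrite("pics/c2.png",b)
for n,im,box in(("top",t,(180,175,310,275)),("scene",s,(180,225,335,335))):
    g=cv2.cvtColor(im,cv2.COLOR_BGR2GRAY);m=np.zeros_like(g);x0,y0,x1,y1=box
    m[y0:y1,x0:x1]=(g[y0:y1,x0:x1]>140)*255
    c=max(cv2.findContours(m,0,2)[0],key=cv2.contourArea);q=cv2.boxPoints(cv2.minAreaRect(c)) if n=="top" else cv2.approxPolyDP(c,8,True)[:,0]
    W=np.array([ray(n,*p,6) for p in q]);print(n,q.tolist(),W[:,:2].round(),W.mean(0).round(1))
```

```text
top [[186.24615478515625, 256.0307922363281], [195.56924438476562, 181.4461669921875], [303.876953125, 194.984619140625], [294.5538635253906, 269.5692443847656]] [[327. 419.]
 [460. 403.]
 [429. 209.]
 [298. 229.]] [378.7 314.8   6. ]
scene [[296, 230], [191, 265], [210, 326], [324, 287]] [[427. 208.]
 [453. 398.]
 [328. 416.]
 [297. 230.]] [376.4 312.8   6. ]
```

View pics/c1.png

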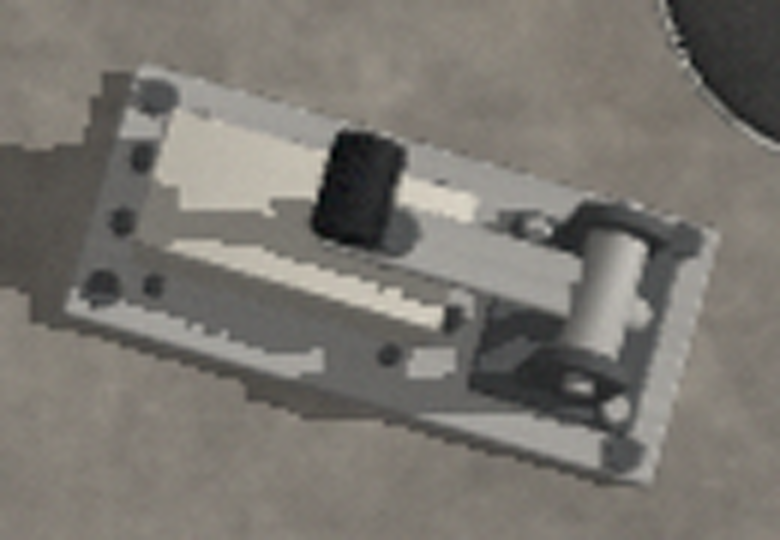

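View pics/c2.png

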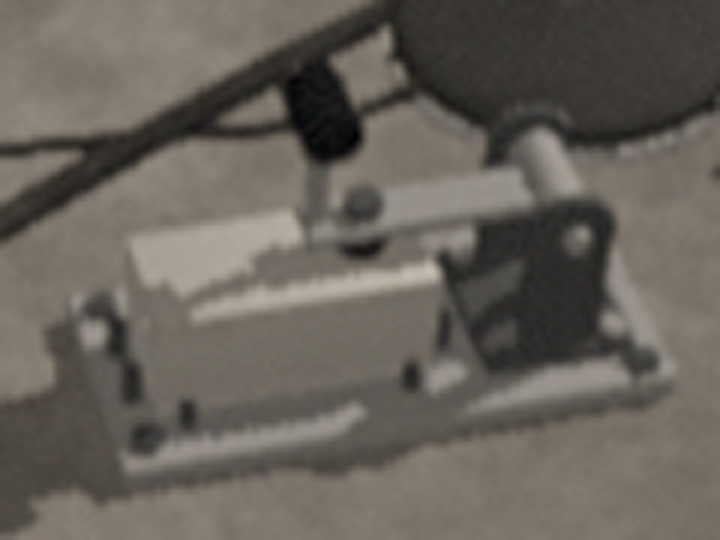

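The crops show the knob barrel at top (390,171) and scene (358.7,153.3). The tube's top corners are in crop 1 at (165,110), (137,243), (442,330) and (478,207). The bed corners are there too.

Run:
```python
from h import *
T=lambda u,v:(u/6+330-.4,v/6+140-.4)
k=T(360,187);print("knob top",ray("top",*k,107),"scene",ray("scene",322/6+304.6,110/6+134.6,107))
# two-ray
P=[]
for n,p in(("top",k),("scene",(322/6+304.6,110/6+134.6))):
    K,R,t=cam(n);P.append(K@np.c_[R,t])
X=cv2.triangulatePoints(P[0],P[1],np.array(k),np.array((322/6+304.6,110/6+134.6)));print("tri",(X[:3]/X[3]).ravel())
C=np.array([ray("top",*T(*p),50)[:2] for p in((165,110),(137,243),(442,330),(478,207))]);print("tube",C.round(),C.mean(0),[np.linalg.norm(C[i]-C[i-1]).round(1) for i in range(4)])
B=np.array([ray("top",*T(*p),10)[:2] for p in((135,68),(65,310),(645,487),(718,232))]);print("bed",B.round(),B.mean(0),[np.linalg.norm(B[i]-B[i-1]).round(1) for i in range(4)])
for a,b in((B[1],B[2]),(B[0],B[3]),(C[0],C[3]),(C[1],C[2])):d=b-a;print(np.arctan2(d[1],d[0]))
# barrel axis
a,b=[ray("top",*T(*p),107)[:2] for p in((374,135),(346,242))];print("barrel",a,b,np.arctan2(*(a-b)[::-1]))
# hinge pin cylinder ends, z~62
a,b=[ray("top",*T(*p),75)[:2] for p in((615,232),(592,350))];print("hinge",(a+b)/2,np.arctan2(*(a-b)[::-1]))
```

```text
knob top [449.38176437  66.00620191 107.        ] scene [448.07265855  64.27641986 107.        ]
tri [448.67031649  65.18749428 107.13901978]
tube [[484. 114.]
 [446. 124.]
 [419.  39.]
 [453.  27.]] [450.46409955  75.83786321] [np.float64(92.7), np.float64(39.2), np.float64(89.3), np.float64(36.7)]
bed [[506. 121.]
 [433. 144.]
 [376. -24.]
 [451. -49.]] [441.486748    48.01876663] [np.float64(179.0), np.float64(75.8), np.float64(177.5), np.float64(79.1)]
-1.9009333226459433
-1.882432716056874
-1.9087306113467746
-1.883667744748569
barrel [463.26626559  61.70460142] [434.74901716  70.32452256] -0.29353846019406726
hinge [424.44877332  -2.74048617] -0.24082955351925356
```

```bash
cat >> h.py <<'E'
from scipy.spatial.transform import Rotation as Ro
def pose():
    s=observe();w,x,y,z=s["tool_rot"];return np.array(s["ee_pos"]),Ro.from_quat([x,y,z,w])
def down(yaw): # tool down, tool y at yaw
    y=np.array([np.cos(yaw),np.sin(yaw),0]);z=np.array([0,0,-1.]);return Ro.from_matrix(np.c_[np.cross(y,z),y,z])
def plan(way,jaw,step=24,start=None):
    """way: list of (xyz,yaw); prints rows"""
    p,R=start or pose();out=[]
    for q,yaw in way:
        q=np.array(q,float);G=down(yaw);rv=(R.inv()*G).as_rotvec()
        n=int(max(np.ceil(np.linalg.norm(q-p)/step),np.ceil(np.abs(rv).max()/.18),1))
        d=(q-p)/n
        for i in range(n):
            sh=R.inv().apply(d)/25;out.append([*sh.round(2),*(rv/n).round(3),jaw]);R=R*Ro.from_rotvec(rv/n)
        p=q
    for i in range(0,len(out),10):print(str([[float(v) for v in r] for r in out[i:i+10]]).replace(" ",""))
    return out
E
python3 -c "
from h import *
plan([((448.7,65.5,180),-.314)],60,25)"
```

```text
[[-0.61,-0.76,0.06,-0.0,0.0,0.058,60.0],[-0.65,-0.73,0.06,-0.0,0.0,0.058,60.0],[-0.69,-0.69,0.06,-0.0,0.0,0.058,60.0],[-0.73,-0.65,0.06,-0.0,0.0,0.058,60.0],[-0.77,-0.6,0.06,-0.0,0.0,0.058,60.0],[-0.8,-0.56,0.06,-0.0,0.0,0.058,60.0],[-0.83,-0.51,0.06,-0.0,0.0,0.058,60.0],[-0.86,-0.46,0.06,-0.0,0.0,0.058,60.0],[-0.89,-0.41,0.06,-0.0,0.0,0.058,60.0],[-0.91,-0.36,0.06,-0.0,0.0,0.058,60.0]]
[[-0.93,-0.3,0.06,-0.0,0.0,0.058,60.0],[-0.94,-0.25,0.06,-0.0,0.0,0.058,60.0],[-0.96,-0.19,0.06,-0.0,0.0,0.058,60.0],[-0.97,-0.14,0.06,-0.0,0.0,0.058,60.0],[-0.97,-0.08,0.06,-0.0,0.0,0.058,60.0],[-0.98,-0.03,0.06,-0.0,0.0,0.058,60.0],[-0.98,0.03,0.06,-0.0,0.0,0.058,60.0],[-0.97,0.09,0.06,-0.0,0.0,0.058,60.0],[-0.97,0.14,0.06,-0.0,0.0,0.058,60.0],[-0.96,0.2,0.06,-0.0,0.0,0.058,60.0]]
[[-0.94,0.26,0.06,-0.0,0.0,0.058,60.0],[-0.93,0.31,0.06,-0.0,0.0,0.058,60.0],[-0.91,0.36,0.06,-0.0,0.0,0.058,60.0],[-0.88,0.42,0.06,-0.0,0.0,0.058,60.0],[-0.86,0.47,0.06,-0.0,0.0,0.058,60.0]]
```

{"fn": "play_rows", "kwargs": {"steps": [[-0.61,-0.76,0.06,0,0,0.058,60],[-0.65,-0.73,0.06,0,0,0.058,60],[-0.69,-0.69,0.06,0,0,0.058,60],[-0.73,-0.65,0.06,0,0,0.058,60],[-0.77,-0.6,0.06,0,0,0.058,60],[-0.8,-0.56,0.06,0,0,0.058,60],[-0.83,-0.51,0.06,0,0,0.058,60],[-0.86,-0.46,0.06,0,0,0.058,60],[-0.89,-0.41,0.06,0,0,0.058,60],[-0.91,-0.36,0.06,0,0,0.058,60]]}}

```text
time: 1.35
ee_pos: [361.5, 420.3, 203.7]
tool_rot: [0.0, 0.486, 0.874, -0.0]
ft_force: [-0.7, 0.5, -0.1]
grip_width: 0.703
grip_force: 0.0
```

{"fn": "play_rows", "kwargs": {"steps": [[-0.93,-0.3,0.06,0,0,0.058,60],[-0.94,-0.25,0.06,0,0,0.058,60],[-0.96,-0.19,0.06,0,0,0.058,60],[-0.97,-0.14,0.06,0,0,0.058,60],[-0.97,-0.08,0.06,0,0,0.058,60],[-0.98,-0.03,0.06,0,0,0.058,60],[-0.98,0.03,0.06,0,0,0.058,60],[-0.97,0.09,0.06,0,0,0.058,60],[-0.97,0.14,0.06,0,0,0.058,60],[-0.96,0.2,0.06,0,0,0.058,60]]}}

```text
time: 2.6
ee_pos: [420.6, 182.9, 188.8]
tool_rot: [0.0, 0.715, 0.699, 0.0]
ft_force: [-0.5, 0.8, -0.2]
grip_width: 0.705
grip_force: 0.0
```

{"fn": "play_rows", "kwargs": {"steps": [[-0.94,0.26,0.06,0,0,0.058,60],[-0.93,0.31,0.06,0,0,0.058,60],[-0.91,0.36,0.06,0,0,0.058,60],[-0.88,0.42,0.06,0,0,0.058,60],[-0.86,0.47,0.06,0,0,0.058,60],[0,0,0,0,0,0,60]]}}

```text
time: 3.35
ee_pos: [450.3, 63.7, 181.3]
tool_rot: [0.0, 0.809, 0.587, -0.0]
ft_force: [-0.2, 1.2, 0.1]
grip_width: 0.706
grip_force: 0.0
```

Run:
```python
from h import *
p,R=pose();print(p,R.as_matrix().round(3).tolist(),observe()["time"])
plan([((448.7,65.5,109),-.314)],60,18)
s=get_image("scene");cv2.imwrite("pics/s1.png",cv2.resize(s[70:250,250:490],None,fx=3,fy=3))
```

```text
[450.27634214  63.73728335 181.34396315] [[0.31, 0.951, 0.0], [0.951, -0.31, -0.001], [-0.0, 0.0, -1.0]] 3.35
[[0.01,-0.02,0.58,0.0,0.0,-0.0,60.0],[0.01,-0.02,0.58,0.0,0.0,-0.0,60.0],[0.01,-0.02,0.58,0.0,0.0,-0.0,60.0],[0.01,-0.02,0.58,0.0,0.0,-0.0,60.0],[0.01,-0.02,0.58,0.0,0.0,-0.0,60.0]]
```

View pics/s1.png

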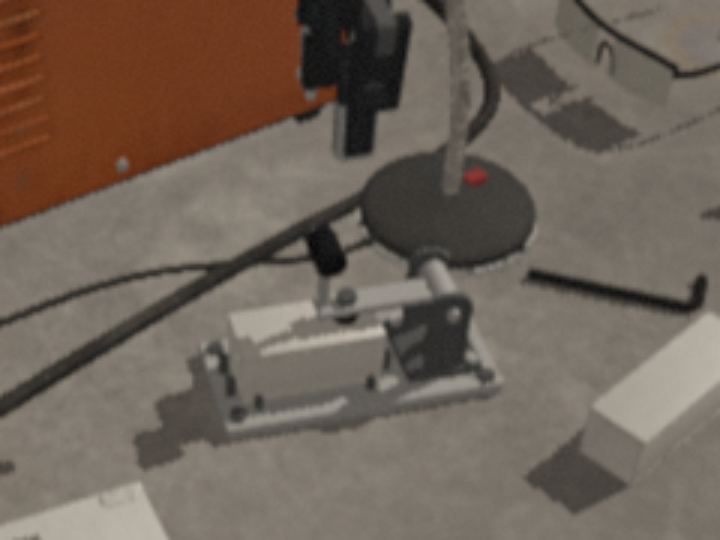

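The gripper hangs above the knob (crop (325,250)) and is aligned, so I'll descend and pinch.

{"fn": "play_rows", "kwargs": {"steps": [[0.01,-0.02,0.58,0,0,0,60],[0.01,-0.02,0.58,0,0,0,60],[0.01,-0.02,0.58,0,0,0,60],[0.01,-0.02,0.58,0,0,0,60],[0.01,-0.02,0.58,0,0,0,60],[0,0,0,0,0,0,28],[0,0,0,0,0,0,20],[0,0,0,0,0,0,20],[0,0,0,0,0,0,20],[0,0,0,0,0,0,20]], "grip_force": 50}}

```text
time: 4.65
ee_pos: [448.2, 68.0, 109.1]
tool_rot: [0.0, 0.808, 0.59, 0.0]
ft_force: [0.4, -0.4, 0.5]
grip_width: 0.23
grip_force: 0.0
```

Run:
```python
from h import *
s=get_image("scene");t=get_image("top")
a=cv2.resize(s[100:230,300:430],(520,520),interpolation=cv2.INTER_CUBIC)[:, :400];b=cv2.resize(t[110:240,330:460],(520,520),interpolation=cv2.INTER_CUBIC)[:, :400]
cv2.imwrite("pics/m.png",np.hstack([a,b]));print(proj("scene",(448.2,68,109)),proj("top",(448.2,68,109)))
```

```text
[356.54855078 152.76360296] [388.49756792 171.3017397 ]
```

View pics/m.png

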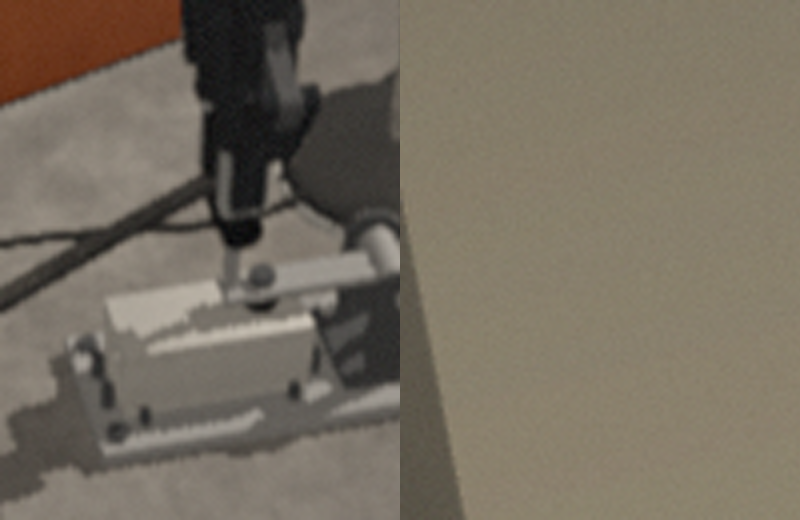

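Run:
```python
from h import *
p,R=pose();print(p,observe()["grip_width"],observe()["time"])
for z in(0,10,19):
  for y in(-10,10): 
    w=p+R.apply([0,y,z]);print(z,y,w.round(),((proj("scene",w)-[300,100])*4).round())
for dy in(-14,14): print("knob end",((proj("scene",np.array([448.7,65.5,107])+R.apply([0,dy,0]))-[300,100])*4).round())
```

```text
[448.11115904  67.96249376 109.01214058] 0.23554306619618748 4.75
0 -10 [439.  71. 109.] [233. 226.]
0 10 [458.  65. 109.] [220. 197.]
10 -10 [439.  71.  99.] [232. 243.]
10 10 [458.  65.  99.] [219. 214.]
19 -10 [439.  71.  90.] [231. 258.]
19 10 [458.  65.  90.] [218. 229.]
knob end [239. 232.]
knob end [221. 192.]
```

Run:
```python
from h import *
s=get_image("scene");cv2.imwrite("pics/raw_s2.png",s);o=cv2.imread("pics/scene0.png")
f=lambda i:cv2.resize(np.clip(i[120:170,340:380].astype(float)*1.8,0,255).astype(np.uint8),(400,500),interpolation=cv2.INTER_NEAREST)
cv2.imwrite("pics/m2.png",np.hstack([f(o),f(s)]))
```

```text
(no output)
```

View pics/m2.png

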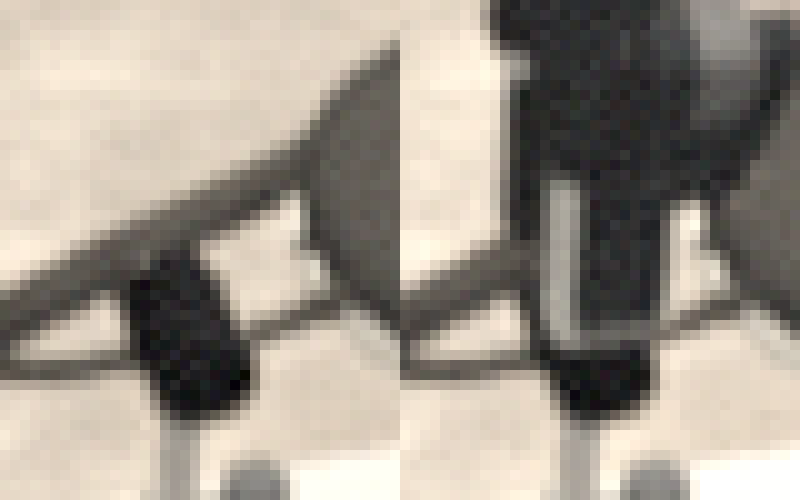

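The near fingertip's lower edge is at scene (360.5,154.5), and the knob's end shows below it. The pads closed above the knob.

Run:
```python
from h import *
p,R=pose()
for y in(-10,-14,-18,-22,-26):
  for zz in (110,118,126): 
    w=p+R.apply([0,y,0]);w[2]=zz;print(y,zz,proj("scene",w).round(1),end=' ')
  print()
K=cam("scene");print(observe()["q"])
```

```text
-10 110 [358.3 156. ] -10 118 [358.5 152.5] -10 126 [358.7 149. ] 
-14 110 [358.9 157.4] -14 118 [359.2 154. ] -14 126 [359.4 150.5] 
-18 110 [359.6 158.9] -18 118 [359.8 155.4] -18 126 [360.1 151.9] 
-22 110 [360.3 160.4] -22 118 [360.5 156.9] -22 126 [360.8 153.4] 
-26 110 [360.9 161.9] -26 118 [361.2 158.4] -26 126 [361.5 154.9] 
[-0.47917698  0.48452123  0.28436978  2.32106595 -0.36472102  0.37511637
 -0.19473139]
```

Run:
```python
from h import *
p,R=pose();p=np.array([450.3,63.7,0])
for y in(30,20,-30,-42,-54):
  for zz in (162,175,190,205): 
    w=p+R.apply([0,y,0]);w[2]=zz;print(y,zz,((proj("scene",w)-[250,70])*3).round(),end=' ')
  print()
```

```text
30 162 [313. 142.] 30 175 [314. 123.] 30 190 [316. 102.] 30 205 [317.  80.] 
20 162 [318. 152.] 20 175 [319. 133.] 20 190 [321. 112.] 20 205 [322.  90.] 
-30 162 [344. 205.] -30 175 [346. 187.] -30 190 [347. 165.] -30 205 [349. 143.] 
-42 162 [351. 219.] -42 175 [352. 200.] -42 190 [354. 178.] -42 205 [356. 156.] 
-54 162 [357. 233.] -54 175 [359. 214.] -54 190 [361. 192.] -54 205 [363. 170.]
```

{"fn": "play_rows", "kwargs": {"steps": [[0,0,0,0,0,0,60],[0,0,0,0,0,0,60],[0,0,0,0,0,0,60],[0,0,0,0,0,0,60]]}}

```text
time: 5.3
ee_pos: [448.1, 67.9, 108.9]
tool_rot: [0.0, 0.808, 0.589, -0.0]
ft_force: [-0.3, 0.6, 0.8]
grip_width: 0.7
grip_force: 0.0
```

Run:
```python
from h import *
s=get_image("scene");cv2.imwrite("pics/raw_s3.png",s);p,R=pose();print(p,observe()["time"])
f=cv2.resize(np.clip(s[95:185,315:415].astype(float)*1.8,0,255).astype(np.uint8),(650,585),interpolation=cv2.INTER_CUBIC)
for y in(-30,30,-42,42):
  for dz in(19,-6): 
    u=(proj("scene",p+R.apply([0,y,dz]))-[315,95])*6.5;cv2.circle(f,tuple(int(v) for v in u),4,(0,0,255) if dz==19 else (0,255,0),1)
cv2.imwrite("pics/m3.png",f)
```

```text
[448.05896716  67.89197921 108.88256724] 5.35
```

View pics/m3.png

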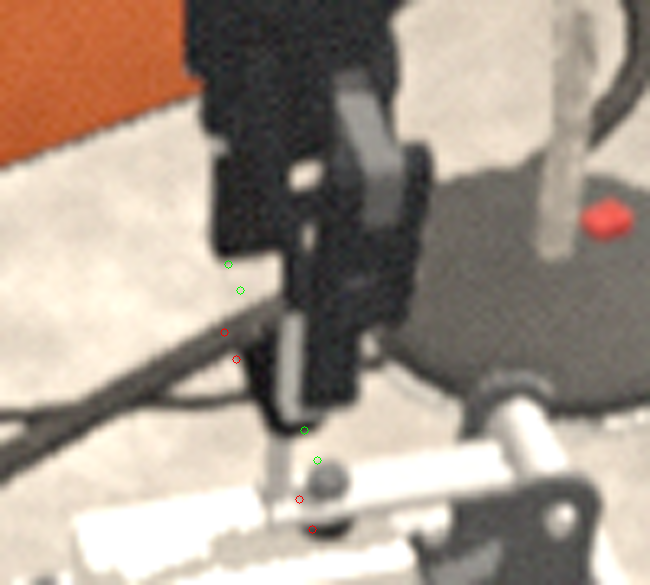

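With the jaw open, both fingertips sit about 30–40 mm higher in the picture than the pose predicts (near tip at crop (325,405), expected (312,530)). The tips are also in front of the knob, so the whole gripper is too high. I'll go about 32 mm lower while watching the force, then pinch again.

{"fn": "play_rows", "kwargs": {"steps": [[0.03,0,0.4,0,0,0,60],[0.03,0,0.4,0,0,0,60],[0.03,0,0.3,0,0,0,60],[0,0,0.2,0,0,0,60],[0,0,0,0,0,0,40],[0,0,0,0,0,0,20],[0,0,0,0,0,0,20],[0,0,0,0,0,0,20],[0,0,0,0,0,0,20]]}}

```text
time: 6.48
ee_pos: [449.2, 69.9, 76.6]
tool_rot: [0.0, 0.808, 0.589, 0.0]
ft_force: [1.8, -2.5, 2.3]
grip_width: 0.315
grip_force: 49.6
```

The knob is gripped: opening about 27 mm, force 50 N. Now I'll trace the arc.

{"fn": "play_rows", "kwargs": {"steps": [[-0.2,0,-0.3,0,0,0,20],[-0.22,0,-0.28,0,0,0,20],[-0.25,0,-0.26,0,0,0,20],[-0.28,0,-0.22,0,0,0,20]]}}

```text
time: 6.98
ee_pos: [442.0, 48.2, 103.0]
tool_rot: [-0.0, 0.807, 0.59, 0.0]
ft_force: [4.1, 4.3, -13.3]
grip_width: 0.314
grip_force: 50.1
```

{"fn": "play_rows", "kwargs": {"steps": [[-0.3,0,-0.2,0,0,0,20],[-0.32,0,-0.17,0,0,0,20],[-0.33,0,-0.14,0,0,0,20],[-0.34,0,-0.1,0,0,0,20]]}}

```text
time: 7.48
ee_pos: [432.2, 18.5, 118.7]
tool_rot: [-0.001, 0.807, 0.59, 0.001]
ft_force: [3.4, 7.9, -2.8]
grip_width: 0.315
grip_force: 49.6
```

{"fn": "play_rows", "kwargs": {"steps": [[-0.35,0,-0.07,0,0,0,20],[-0.36,0,-0.03,0,0,0,20],[-0.36,0,0,0,0,0,20]]}}

```text
time: 7.85
ee_pos: [423.7, -7.4, 121.5]
tool_rot: [-0.001, 0.807, 0.59, 0.001]
ft_force: [0.3, 5.6, 4.4]
grip_width: 0.316
grip_force: 49.2
```

The finger is at about 1.1 rad, past over-centre. Releasing.

{"fn": "play_rows", "kwargs": {"steps": [[0,0,0,0,0,0,60],[0,0,0,0,0,0,60],[0,0,0,0,0,0,60],[0,0,0,0,0,0,60],[0,0,-0.8,0,0,0,60],[0,0,-0.8,0,0,0,60],[0,0,-0.8,0,0,0,60],[0,0,-0.6,0,0,0,75],[0,0,0,0,0,0,75]]}}

```text
time: 8.98
ee_pos: [424.0, -8.5, 196.3]
tool_rot: [0.0, 0.808, 0.59, 0.001]
ft_force: [-0.1, -0.1, -0.7]
grip_width: 0.878
grip_force: 0.0
```

Run:
```python
from h import *
s=get_image("scene");t=get_image("top");print(pose()[0])
f=lambda i,y,x:cv2.resize(np.clip(i[y:y+130,x:x+100].astype(float)*1.5,0,255).astype(np.uint8),(400,520),interpolation=cv2.INTER_CUBIC)
cv2.imwrite("pics/m4.png",np.hstack([f(s,100,325),f(t,115,340)]))
```

```text
[423.32629768  -8.58390586 195.29598982]
```

View pics/m4.png

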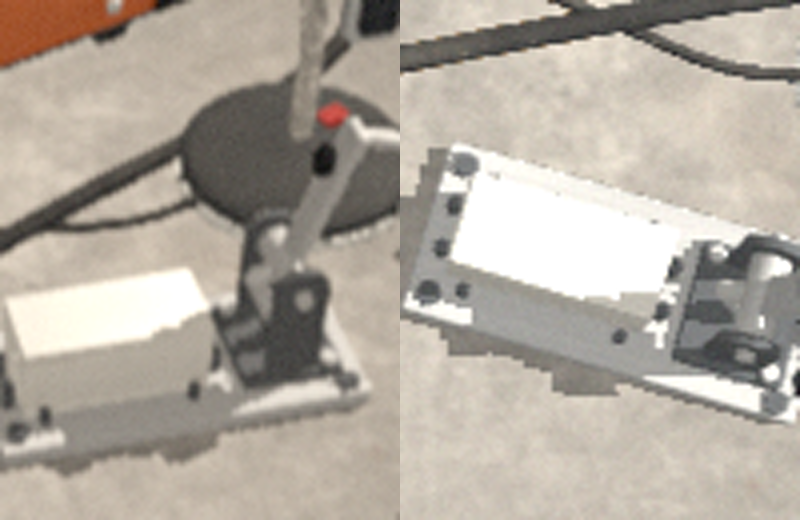

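The finger stands open and its knob now leans over past the bracket. The tube is still in the fixture, with its top face in the top crop between about (70,168) and (290,232). Next I'll measure the tube.

Run:
```python
from h import *
C=np.array([ray("top",u/4+340-.4,v/4+115-.4,50)[:2] for u,v in((71,168),(52,262),(262,311),(287,232))]);print("tube",C.round(),C.mean(0),[np.linalg.norm(C[i]-C[i-1]).round(1) for i in range(4)])
for a,b in((C[0],C[3]),(C[1],C[2])):d=b-a;print(np.arctan2(d[1],d[0]))
plan([((450.5,75.5,130),-.314),((450.5,75.5,50),-.314)],85)
```

```text
tube [[486. 114.]
 [446. 123.]
 [422.  35.]
 [456.  23.]] [452.59167027  73.91071258] [np.float64(95.7), np.float64(41.5), np.float64(91.1), np.float64(35.7)]
-1.8961684472608922
-1.8343788962994942
[[0.71,0.0,0.52,-0.0,0.0,0.001,85.0],[0.71,0.0,0.52,-0.0,0.0,0.001,85.0],[0.71,0.0,0.52,-0.0,0.0,0.001,85.0],[0.71,0.0,0.52,-0.0,0.0,0.001,85.0],[0.71,-0.0,0.52,-0.0,0.0,0.001,85.0],[-0.0,-0.0,0.8,0.0,-0.0,0.0,85.0],[-0.0,-0.0,0.8,0.0,-0.0,0.0,85.0],[-0.0,-0.0,0.8,0.0,-0.0,0.0,85.0],[-0.0,-0.0,0.8,0.0,-0.0,0.0,85.0]]
```

{"fn": "play_rows", "kwargs": {"steps": [[0.71,0,0.52,0,0,0,85],[0.71,0,0.52,0,0,0,85],[0.71,0,0.52,0,0,0,85],[0.71,0,0.52,0,0,0,85],[0.71,0,0.52,0,0,0,85],[0,0,0.8,0,0,0,85],[0,0,0.8,0,0,0,85],[0,0,0.8,0,0,0,85],[0,0,0.8,0,0,0,85],[0,0,0,0,0,0,85]]}}

```text
time: 10.32
ee_pos: [450.0, 76.0, 49.2]
tool_rot: [-0.001, 0.808, 0.589, -0.001]
ft_force: [-0.9, 0.5, -0.1]
grip_width: 0.998
grip_force: 0.0
```

Run:
```python
from h import *
s=get_image("scene");p,R=pose();print(p,observe()["ft_force"])
f=cv2.resize(np.clip(s[95:235,290:430].astype(float)*1.5,0,255).astype(np.uint8),(590,590),interpolation=cv2.INTER_CUBIC)
k=590/140
for y in(-42,42,-55,55):
  for dz in(19,-14): 
    u=(proj("scene",p+R.apply([0,y,dz-0]))-[290,95])*k;cv2.circle(f,tuple(int(v) for v in u),3,(0,0,255) if dz==19 else (0,255,0),1)
cv2.imwrite("pics/m5.png",f)
```

```text
[450.29198931  75.93673683  50.01814873] [-0.32197632  0.00267523  0.20746768]
```

View pics/m5.png

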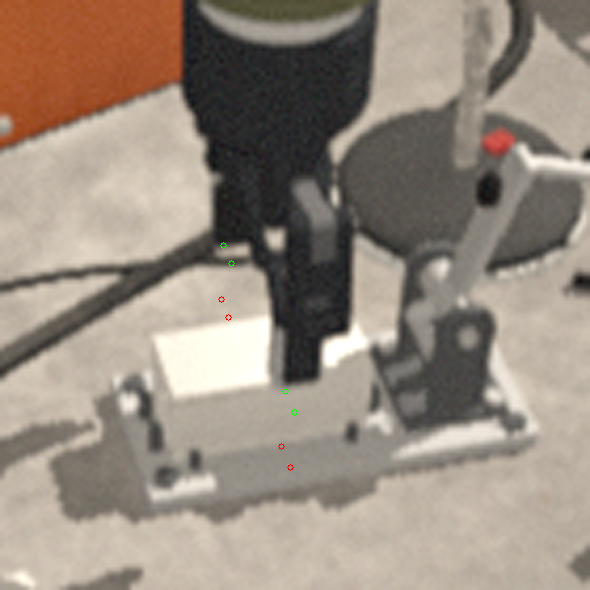

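The open finger stands at the upper right, at crop (490,190). The gripper straddles the tube, with the near fingertip at crop (303,382), still high as before and a few mm towards the hinge. I'll lower about 46 mm, shift 5 mm away from the hinge, then grip.

{"fn": "play_rows", "kwargs": {"steps": [[0.1,0,0.5,0,0,0,85],[0.1,0,0.5,0,0,0,85],[0,0,0.4,0,0,0,85],[0,0,0.3,0,0,0,85],[0,0,0.14,0,0,0,85],[0,0,0,0,0,0,55],[0,0,0,0,0,0,35],[0,0,0,0,0,0,30],[0,0,0,0,0,0,30],[0,0,0,0,0,0,30]], "grip_force": 40}}

```text
time: 11.62
ee_pos: [452.3, 80.6, 5.1]
tool_rot: [0.0, 0.808, 0.589, 0.0]
ft_force: [-0.3, -0.5, 6.3]
grip_width: 0.462
grip_force: 41.0
```

The tube is held (39.5 mm, 41 N). Lifting straight up.

{"fn": "play_rows", "kwargs": {"steps": [[0,0,-0.2,0,0,0,30],[0,0,-0.5,0,0,0,30],[0,0,-0.7,0,0,0,30],[0,0,-0.7,0,0,0,30],[0,0,-0.7,0,0,0,30],[0,0,-0.5,0,0,0,30],[0,0,0,0,0,0,30]]}}

```text
time: 12.5
ee_pos: [452.5, 80.8, 88.1]
tool_rot: [0.0, 0.808, 0.59, 0.001]
ft_force: [-0.0, 0.3, -1.3]
grip_width: 0.465
grip_force: 40.4
```

Run:
```python
from h import *
o=observe();print(pose()[0],o["grip_width"],o["grip_force"],o["ft_force"])
plan([((378.3,319.4,80),-.314)],30,22)
```

```text
[452.54907254  80.82682061  88.12313659] 0.46464703748613145 40.35709887742996 [-0.03079003  0.30571619 -1.33127741]
[[0.68,-0.48,0.03,0.0,-0.0,0.0,30.0],[0.68,-0.48,0.03,0.0,-0.0,0.0,30.0],[0.68,-0.48,0.03,0.0,-0.0,0.0,30.0],[0.68,-0.48,0.03,0.0,-0.0,0.0,30.0],[0.68,-0.48,0.03,0.0,-0.0,0.0,30.0],[0.68,-0.48,0.03,0.0,-0.0,0.0,30.0],[0.68,-0.48,0.03,0.0,-0.0,0.0,30.0],[0.68,-0.48,0.03,0.0,-0.0,0.0,30.0],[0.68,-0.48,0.03,0.0,-0.0,0.0,30.0],[0.68,-0.48,0.03,0.0,-0.0,0.0,30.0]]
[[0.68,-0.48,0.03,0.0,-0.0,0.0,30.0],[0.68,-0.48,0.03,0.0,-0.0,0.0,30.0]]
```

{"fn": "play_rows", "kwargs": {"steps": [[0.3,-0.2,0,0,0,0,30],[0.68,-0.48,0.03,0,0,0,30],[0.68,-0.48,0.03,0,0,0,30],[0.68,-0.48,0.03,0,0,0,30],[0.68,-0.48,0.03,0,0,0,30],[0.68,-0.48,0.03,0,0,0,30],[0.68,-0.48,0.03,0,0,0,30],[0.68,-0.48,0.03,0,0,0,30],[0.68,-0.48,0.03,0,0,0,30],[0.68,-0.48,0.03,0,0,0,30]]}}

```text
time: 13.75
ee_pos: [392.5, 268.7, 79.6]
tool_rot: [0.0, 0.808, 0.59, -0.001]
ft_force: [0.8, 0.4, -1.4]
grip_width: 0.46
grip_force: 40.4
```

{"fn": "play_rows", "kwargs": {"steps": [[0.68,-0.48,0.03,0,0,0,30],[0.68,-0.48,0.03,0,0,0,30],[0.38,-0.28,0,0,0,0,30],[0,0,0,0,0,0,30]]}}

```text
time: 14.25
ee_pos: [376.6, 319.2, 78.4]
tool_rot: [0.0, 0.807, 0.59, -0.0]
ft_force: [0.6, 0.3, -0.7]
grip_width: 0.463
grip_force: 40.4
```

Run:
```python
from h import *
s=get_image("scene");t=get_image("top");cv2.imwrite("pics/r5.png",s);p,R=pose();print(p,observe()["grip_width"])
# tube (bright, saturated-light) outline in scene: compare to plate
g=cv2.cvtColor(s,cv2.COLOR_BGR2GRAY);o=cv2.cvtColor(cv2.imread("pics/scene0.png"),cv2.COLOR_BGR2GRAY)
m=((g>135)*255).astype(np.uint8)
for c in cv2.findContours(m,0,2)[0]:
    if cv2.contourArea(c)>150: print(cv2.boundingRect(c),cv2.contourArea(c))
plan([((378.3,319.4,12),-.314)],30,13)
print([proj("scene",p+[0,0,z]).round() for z in(0,30)])
```

```text
[377.20320147 318.04004719  78.72203575] 0.4604526974969412
(264, 347, 49, 48) 1787.0
(495, 295, 46, 42) 682.0
(191, 215, 134, 113) 6288.5
(448, 174, 56, 44) 1073.5
(324, 173, 60, 39) 786.5
(77, 158, 66, 38) 458.0
(548, 153, 25, 52) 570.0
(123, 133, 28, 26) 222.5
(510, 91, 28, 19) 332.5
(0, 58, 16, 26) 167.0
[[0.01,0.0,0.44,0.0,0.0,0.001,30.0],[0.01,0.0,0.44,0.0,0.0,0.001,30.0],[0.01,0.0,0.44,0.0,0.0,0.001,30.0],[0.01,0.0,0.44,0.0,0.0,0.001,30.0],[0.01,0.0,0.44,0.0,0.0,0.001,30.0],[0.01,0.0,0.44,0.0,0.0,0.001,30.0]]
[array([249., 249.]), array([247., 236.])]
```

{"fn": "play_rows", "kwargs": {"steps": [[0,0,0.44,0,0,0,30],[0,0,0.44,0,0,0,30],[0,0,0.44,0,0,0,30],[0,0,0.44,0,0,0,30],[0,0,0.44,0,0,0,30],[0,0,0.3,0,0,0,30],[0,0,0.16,0,0,0,30],[0,0,0.08,0,0,0,30],[0,0,0.08,0,0,0,30],[0,0,0,0,0,0,30]]}}

```text
time: 15.6
ee_pos: [377.2, 318.8, 8.5]
tool_rot: [-0.0, 0.808, 0.59, 0.0]
ft_force: [0.1, 0.1, -1.4]
grip_width: 0.466
grip_force: 40.4
```

{"fn": "play_rows", "kwargs": {"steps": [[0,0,0.08,0,0,0,30],[0,0,0.08,0,0,0,30],[0,0,0.06,0,0,0,30],[0,0,0.05,0,0,0,30],[0,0,0,0,0,0,30]]}}

```text
time: 16.23
ee_pos: [377.2, 318.7, 1.5]
tool_rot: [0.0, 0.808, 0.589, -0.0]
ft_force: [0.7, -0.5, -1.4]
grip_width: 0.46
grip_force: 40.4
```

{"fn": "play_rows", "kwargs": {"steps": [[0,0,0.03,0,0,0,30],[0,0,0.02,0,0,0,30],[0,0,0,0,0,0,30]]}}

```text
time: 16.6
ee_pos: [377.2, 318.8, 0.6]
tool_rot: [-0.0, 0.808, 0.589, 0.0]
ft_force: [-0.9, -0.4, 4.1]
grip_width: 0.46
grip_force: 40.8
```

Contact on the plate, so I'll release gently and retreat upward.

{"fn": "play_rows", "kwargs": {"steps": [[0,0,0,0,0,0,42],[0,0,0,0,0,0,50],[0,0,0,0,0,0,65],[0,0,0,0,0,0,70],[0,0,0,0,0,0,70],[0,0,-0.4,0,0,0,70],[0,0,-0.8,0,0,0,70],[0,0,-0.8,0,0,0,70],[0,0,-0.8,0,0,0,70],[0,0,-0.8,0,0,0,70]], "grip_force": 20}}

```text
time: 17.85
ee_pos: [377.0, 318.7, 91.7]
tool_rot: [-0.0, 0.808, 0.589, 0.0]
ft_force: [0.1, -0.7, -0.4]
grip_width: 0.818
grip_force: 0.0
```

{"fn": "play_rows", "kwargs": {"steps": [[0,0,-0.9,0,0,0,70],[0.9,0.3,-0.5,0,0,0,70],[0.9,0.3,-0.5,0,0,0,70],[0.9,0.3,0,0,0,0,70],[0.9,0.3,0,0,0,0,70],[0.9,0.3,0,0,0,0,70],[0.9,0.3,0,0,0,0,70],[0.9,0.3,0,0,0,0,70],[0.9,0.3,0,0,0,0,70],[0,0,0,0,0,0,70]]}}

```text
time: 19.1
ee_pos: [489.5, 472.9, 138.2]
tool_rot: [0.0, 0.807, 0.59, 0.0]
ft_force: [-0.6, 0.3, -0.3]
grip_width: 0.82
grip_force: 0.0
```

Run:
```python
from h import *
print(pose()[0],observe()["ft_force"])
for n,box in(("top",(170,160,320,290)),("scene",(180,200,340,335))):
    i=get_image(n);cv2.imwrite(f"pics/end_{n}.png",i);o=cv2.imread(f"pics/{n}0.png")
    d=cv2.absdiff(i,o).max(2);x0,y0,x1,y1=box;m=np.zeros_like(d);m[y0:y1,x0:x1]=(d[y0:y1,x0:x1]>18)*255
    m=cv2.morphologyEx(m,cv2.MORPH_OPEN,np.ones((3,3)))
    for c in cv2.findContours(m,0,2)[0]:
        if cv2.contourArea(c)>60:print(n,cv2.boundingRect(c),cv2.contourArea(c),cv2.minAreaRect(c))
print(proj("top",(377.5,313.8,46)),proj("scene",(377.5,313.8,26)))
g=cv2.cvtColor(cv2.imread("pics/end_top.png"),6);print(g[190:262:5,196:300:5])
```

```text
[489.51126014 472.87377309 138.21034054] [-0.57228724  0.31743828 -0.28519864]
top (258, 220, 11, 15) 68.5 ((262.6849365234375, 227.00686645507812), (8.07583999633789, 14.981266975402832), 20.556047439575195)
top (194, 209, 65, 36) 666.5 ((228.63426208496094, 226.37757873535156), (66.05933380126953, 27.733362197875977), 15.64224624633789)
top (309, 175, 11, 17) 129.0 ((314.0, 183.0), (16.0, 10.0), 90.0)
scene (205, 267, 81, 36) 1591.0 ((245.13592529296875, 282.6188659667969), (24.956209182739258, 82.69119262695312), 79.04593658447266)
scene (294, 201, 26, 26) 357.5 ((305.1922912597656, 213.03842163085938), (20.246559143066406, 28.567060470581055), 56.3099365234375)
scene (323, 200, 17, 9) 89.5 ((331.0, 204.0), (8.0, 16.0), 90.0)
[241.36605971 223.86171657] [254.32685548 267.57077624]
[[114 170 166 167 172 174 173 177 178 180 182 181 181 153 126 127 124 126
  125 133 129]
 [168 167 167 169 169 173 175 176 179 181 183 183 186 190 187 189 189 191
  192 184 169]
 [162 166 168 169 169 173 177 173 181 183 183 185 183 185 186 189 190 192
  192 144 179]
 [164 170 169 172 174 172 178 177 179 
[... 330 characters left out ...]
2 116 171 178 179 184 185 186 190 193 199 202 206 199 189 190
  196 195 195]
 [112 112 115 116 117 175 181 183 187 189 192 192 196 200 205 181 191 193
  199 196 194]
 [166 169 166 114 118 118 113 118 174 190 192 195 199 203 215 188 191 193
  193 197 196]
 [167 167 173 174 177 181 115 112 115 115 117 143 198 204 206 188 188 188
  195 198 201]
 [163 164 173 173 174 178 176 175 183 178 180 175 182 183 190 191 192 192
  191 196 194]
 [167 168 172 173 176 175 173 179 176 183 186 186 188 187 191 189 192 190
  195 193 178]
 [164 168 173 176 175 171 179 178 179 183 182 181 182 187 187 190 191 197
  194 197 147]
 [134 124 128 131 132 150 175 180 178 180 178 183 186 187 185 189 195 192
  196 195 124]]
```

```bash
python3 -c "
from station import *
print(finish_job())"
```

```text
the job is handed in; nothing more can be done
None
```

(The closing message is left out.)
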